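# Open the chip rack's paddle-latched cover against its stay

### The job

Open the grey cover of the chip rack for the count: lift the red paddle to draw the hidden pawl, without heaving on the cover while it is still latched, and swing the cover up and over until it rests against the rubber buffer of the stay behind it. Bring it on gently so that the buffer is pressed in by some millimetres but is not driven to the end of its travel, leave the cover standing there with the paddle down and nothing touching it, and do not disturb the two orange lammers, the magenta marker or the aluminium scoop.

Things in the scene. Friction and masses are not known exactly. Their poses are not given: they have to be found in the camera images.
- rack: black open-topped chip rack case, fixed to the cart, 180 (x) by 280 (y) by 75 mm high, walls 6 mm; origin at the centre of its underside on the cart top, z up. The cover's hinge runs along y on its +x edge (the edge far from the robot), the latch is at its -x edge. Chips inside reach 46 mm above the cart top.
- rack_hinge (a point): middle of the cover's hinge line, fixed on the rack, 90 mm from the rack's origin along the rack's +x and 77 mm above the cart top; axes as the rack's
- lid (a joint): angle of the grey cover about the hinge line, rad: 0 shut and level, growing as its near edge swings up and over away from the robot. Panel 180 mm from hinge line to near edge, 280 mm wide, 8 mm thick, underside through the hinge line, about 0.35 kg. The stiff hinge (0.5 N m) holds it wherever it is left. It meets the buffer at an angle that differs each time, somewhere in 1.65 to 2.0.
- lid_edge (a point): middle of the underside of the cover's near (free) edge, moving with the cover; 180 mm from the hinge line
- paddle (a joint): angle of the red paddle relative to the cover, rad: 0 down, 0.6 fully lifted (its stop). Pivot parallel to the hinge line, 156 mm from it and 20 mm above the cover's underside, in the middle of the cover's width. The paddle's end towards the hinge lifts. The pawl clears the keeper from about 0.3 on. Return spring: 0.08 N m at 0, 0.17 at 0.6. Lifted fully, it pulls the cover up with it.
- paddle_grip (a point): centre of the red grip block at the paddle's lifting end: 26 mm along the paddle, 30 mm wide (along the hinge direction), 12 mm thick; 55 mm from the paddle pivot towards the hinge and, when down, 26 mm above the cover's top face, free around and below. Two dark lugs at the pivot, 52 mm over their outer faces, rise 23 mm over the cover. x axis along the paddle, y across.
- buffer (a joint): how far the stay's rubber-tipped sprung buffer is pressed in, m: 0 free, 0.018 end of travel, spring 600 N/m. The buffer (18 mm across) sits on a grey post behind the hinge, 95 mm to the +y side of the rack's middle, and meets the opened cover's upper face 100 mm from the hinge line; the post's lean is set differently each time and is not measured.
- lammer0_center (a point): centre of an orange lammer disc, 30 mm across, 6 mm thick, lying near the rack's -y side
- lammer1_center (a point): centre of an orange lammer disc, 30 mm across, 6 mm thick, lying near the rack's +y side
- marker: upright magenta acrylic roulette marker, 32 mm foot, 65 mm tall, near the rack's +y side; origin at the centre of its foot
- scoop: dull aluminium chip scoop lying flat, 250 mm long, blade 70 mm wide and 22 mm high at its +x end, at the rack's -y side; origin on its underside, 130 mm from the blade's front

How it is judged:
By the outcome, as a careful person would: the job done as asked, in the order asked, and still so for the second after the job is handed in, with the robot touching nothing.
It also fails if it takes over 64 s, if anything falls off the work surface, if the arm or the gripper's body presses on something with over 40 N, if the wrist force passes 120 N, or if a joint passes its speed limit or range.

### The arm

A 6-joint arm with a two-finger parallel gripper is mounted at the origin on the work surface. World frame = base frame: x ahead of the robot, y to its left, z up, the work surface at z = 0. Lengths are in m, angles in degrees, forces in N, time in s.
With the tool pointing down it reaches from about 0.3 to 0.75 m from the base axis. Payload 8.5 kg.
Tool frame: the origin (TCP) lies at the very end of the fingers, on their centre line; the grasp point (between the pads) lies 19 mm behind it; z points along the fingers, y is the line along which they close (so a half turn about z gives the same grasp; the last joint's range is limited). The gripper opens to 85 mm and grips with 20 to 120 N. Pads are 22 mm wide; open, the fingers measure 114 mm over their backs; the gripper's body (76 mm by 85 mm) begins 54 mm behind the grasp point. The pads swing forward as they close: fully open they stand 13 mm farther back than shut.
Start: joints at [53.497, 21.807, 74.336, -0, 83.858, -12.336], TCP at [0.225, 0.502, 0.196] pointing down, gripper open.
Joint ranges: [-178.18, 178.18], [-50.72, 133.34], [12.68, 142.11], [-81.47, 261.47], [9.98, 163.14], [-165.26, 165.26]. Speed limits (degrees/s): [136.94, 136.94, 180, 180, 180, 180].

### API

Orientations are given as a 3x3 rotation matrix whose columns are the frame's x, y, z axes.
In Python, from rig import * gives the robot as it stands. The module is installed in compiled form; this text tells all that it offers.
- The arm moves only by the shell command python3 -m pendant 'ROWS' [OPENING] [FORCE]. ROWS is JSON, a list of rows, each a list of 2 entries, a list of its own where there are three numbers: the shift along the tool's x, y, z as a fraction of full scale, then the turn, a rotation vector about the tool's x, y, z as a fraction of full scale. A call has 1 to 8 rows; each row shifts and turns the commanded pose from where the row before left it, along the tool's axes as they then stand; what a row does not reach is not made up. Full scale, the value 1, is 40 mm for a shift and 5 degrees for a turn. A row lasts 1/8 s, in which the tool goes at most 62.5 mm and 10.7 degrees, less where a joint would pass 70% of its speed; a pose out of reach is approached as far as the arm can. A call with a number of a shift or a turn outside -1 to 1 is refused whole. A call with a gripper value outside its range is refused whole. OPENING is the opening, from 0 (shut) to 1 (fully open), set as the call begins (- or left out, the last holds). The fingers move at their own pace and stop on an object; FORCE is the grip in N (left out, the last holds). Time passes only in rows, so rows that do not move let the fingers close. It gives the time, the measured TCP pose, the force, the opening and the grip force at its end, in the units of the state.
- observe(): the state, without advancing time (a new reading comes with each control period).
- get_image(name): name is "side" or "top"; returns a dict with "img" (400x640x3 uint8, blue, green, red), "range_z" (400x640 float32, m along the optical axis (not along the pixel's ray), 0 where there is no reading), "camera_matrix" (3x3 intrinsics, pixels), "eye" and "rotation" of the camera in the world. Camera axes: x right, y down, z forward; pixel columns grow to the right and rows downward; lengths in m; the calibration is good to about 2 mm. A picture is of the moment at which its call begins.
- close_job(): hands the job in; it is judged then, once.
Trained networks look in the newest picture that a camera, given by its name, has taken for a name from the list of things; names that differ only in an ending like _2 or _b are one class to them, and where a whole thing is asked for, a point or a joint stands for the part that bears it (a point fixed in the world has none). Each returns a list of dicts, best first, with "conf" (0 to 1); they miss things now and then, are a little off and sometimes report something else, mostly with a low value. They report only what shows in the picture. A call takes as long as a camera call.
- regions_of(camera, query): "mask" (400x640 bool, what is visible of it).
- landmark_of(camera, query): "point" ([x, y, z] in m, in world coordinates, good to about 4 mm: a listed point, or the origin of a listed thing).
The state is a dict: "time_s": time; "q": joint angles; "qvel": joint speeds; "joint_efforts": joint torques, N m; "position": TCP position; "tool_rot": TCP orientation; "ft_force": force on the tool from outside, world axes, zero at the start; "wrist_torque": the same for the moment, N m; "grip_width": finger opening in m; "gripper_force": force on a finger pad.
Only numpy, scipy, OpenCV 4.12 (cv2) and the standard library are available. Lean on these libraries where they do the work, as an engineer would, in place of code of your own. Each camera call takes 0.05 s, during which the arm holds its last target. There are 200 camera calls.

## Working session

There is one attempt and no reset: what is moved stays moved. The work goes in short steps, Python scripts to look and compute and a shell command to move; the robot and the scene stay as the last step left them, time stands still between calls to the robot, and variables do not carry over. Pictures are saved under pics/ and viewed, at most 10 in all, crops included, and the job is handed in when it is done.

```bash
mkdir -p pics; cat > h.py <<'E'
from rig import *
import numpy as np, cv2
def px2w(d,u,v,z=None):
    K=d["camera_matrix"]; z=d["range_z"][int(v),int(u)] if z is None else z
    return np.array(d["eye"])+np.array(d["rotation"])@(np.linalg.inv(K)@[u,v,1]*z)
E
python3 - <<'E'
from h import *
np.set_printoptions(precision=4,suppress=True)
s=observe(); print(s["time_s"],s["position"],s["tool_rot"],s["ft_force"],s["grip_width"])
for c in ("side","top"):
    d=get_image(c); cv2.imwrite(f"pics/{c}0.png",d["img"]); print(c,np.array(d["eye"]),np.array(d["rotation"]).tolist())
    for q in ["rack","rack_hinge","lid_edge","paddle_grip","lammer0_center","lammer1_center","marker","scoop"]:
        print(q,[(np.round(r["point"],4).tolist(),round(r["conf"],2)) for r in landmark_of(c,q)[:2]])
print(observe()["time_s"])
E
```

```text
0.0 [0.225  0.5015 0.1949] [[-0.9124  0.4094 -0.0008]
 [ 0.4094  0.9124 -0.0011]
 [ 0.0003 -0.0014 -1.    ]] [ 0.0568  0.5074 -0.4958] 0.08559797840944516
side [ 0.2489 -0.5635  0.6752] [[0.8910008530684954, -0.30807035231498986, 0.3334818403687546], [-0.4539576808166753, -0.614765238886575, 0.644969863702389], [0.006316950115286145, -0.7260553416105763, -0.6876072549500845]]
rack [([0.4914, -0.0857, 0.0036], 0.67), ([0.5851, -0.0795, 0.0795], 0.61)]
rack_hinge [([0.5845, -0.0801, 0.0744], 0.75)]
lid_edge [([0.4026, -0.089, 0.0735], 0.58), ([0.5867, -0.0782, 0.0742], 0.39)]
paddle_grip [([0.4829, -0.0893, 0.1101], 0.87)]
lammer0_center [([0.5086, -0.2704, 0.0064], 0.53)]
lammer1_center []
marker [([0.5497, 0.1056, 0.0047], 0.6), ([0.4945, -0.086, 0.0025], 0.27)]
scoop [([0.5298, -0.3743, 0.0005], 0.83), ([0.4017, -0.0902, 0.0743], 0.69)]
top [ 0.4251 -0.026   0.8978] [[0.002889647689442141, -0.9888042603432499, 0.14919043087031317], [-0.9999040195967093, -0.004878587439733817, -0.012967304227816084], [0.013549964227803949, -0.14913864057189086, -0.9887234519104894]]
rack [([0.4924, -0.0896, 0.0004], 0.67)]
rack_hinge [([0.5858, -0.0803, 0.0744], 0.79)]
lid_edge [([0.4066, -0.0875, 0.0781], 0.61)]
paddle_grip [([0.485, -0.082, 0.1081], 0.6)]
lammer0_center [([0.5528, 0.0999, -0.0006], 0.67), ([0.5171, -0.271, 0.0037], 0.63)]
lammer1_center [([0.4699, 0.0872, 0.0051], 0.57)]
marker [([0.554, 0.0983, 0.0004], 0.51)]
scoop [([0.5283, -0.3723, -0.0018], 0.58)]
0.9
```

View pics/side0.png

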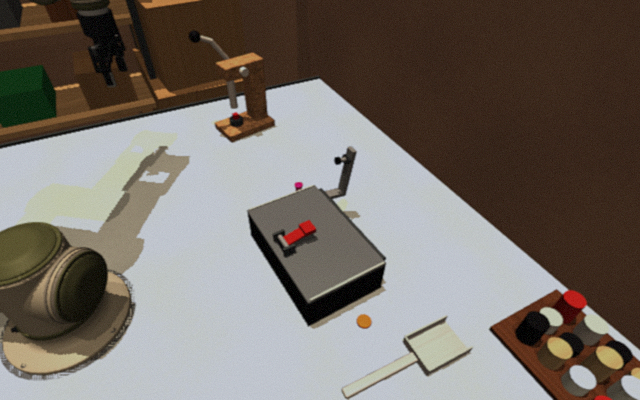

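View pics/top0.png

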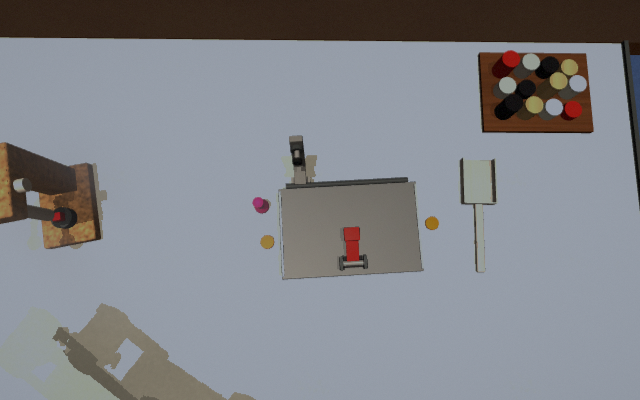

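The top view shows the shut cover (280–422, 180–278), the red grip at (352,233), the lugs at (353,262) and the post at (298,150). The side view agrees, with the buffer near (340,160). Next I'll refine the poses from depth.

```bash
cat >> h.py <<'E'
from scipy.spatial.transform import Rotation as Rn
np.set_printoptions(precision=4,suppress=True)
def cloud(d):
    h,w=d["range_z"].shape; v,u=np.mgrid[:h,:w]; z=d["range_z"]
    p=np.stack([u*z,v*z,z],-1)@np.linalg.inv(d["camera_matrix"]).T
    P=p@np.array(d["rotation"]).T+np.array(d["eye"]); P[z==0]=np.nan; return P
def rel(pos,R,P=None,R0=None):
    "units for rows: shift (40mm) in tool axes, turn (5deg) rotvec, total"
    s=observe(); P=np.array(s["position"]) if P is None else P; R0=np.array(s["tool_rot"]) if R0 is None else R0
    return R0.T@(np.array(pos)-P)/0.04, Rn.from_matrix(R0.T@R).as_rotvec(degrees=True)/5
def tool(yaw,tilt):
    "y along rack y, approach tilted forward(+x) by tilt deg from down"
    R=np.column_stack([[-1,0,0],[0,1,0],[0,0,-1.]])
    return (Rn.from_euler('z',yaw,degrees=True)*Rn.from_euler('y',-tilt,degrees=True)).as_matrix()@R
E
python3 - <<'E'
from h import *
for c in ("top","side"):
    d=get_image(c); P=cloud(d)
    m=(abs(P[...,2]-0.085)<0.008)&(P[...,0]>.35)&(P[...,0]<.65)&(abs(P[...,1]+.085)<.2)
    n,l,st,ce=cv2.connectedComponentsWithStats(m.astype(np.uint8)); k=1+np.argmax(st[1:,4]); q=P[l==k]
    r=cv2.minAreaRect((q[:,:2]*1000).astype(np.float32)); print(c,"lid",r,np.median(q[:,2]))
    b,g,rd=[d["img"][...,i].astype(int) for i in range(3)]
    red=(rd>110)&(g<60)&(b<60); Q=P[red]; 
    Q=Q[(abs(Q[:,0]-.47)<.06)&(abs(Q[:,1]+.085)<.05)&(Q[:,2]>.085)]
    G=Q[(Q[:,2]>Q[:,2].max()-.012)]
    print("grip",len(G),G.min(0),G.max(0),G.mean(0))
    H=P[(P[...,2]>.1)&(P[...,0]>.56)&(P[...,0]<.8)&(abs(P[...,1])<.1)]
    print("post",len(H),H.min(0),H.max(0))
    for lo in np.arange(.1,.3,.02):
        h=H[(H[:,2]>=lo)&(H[:,2]<lo+.02)]
        if len(h): print(lo,len(h),h.min(0),h.max(0))
print(rel([.45,-.1,.2],tool(2.5,20)))
E
```

```text
top lid ((518.8108520507812, -83.27589416503906), (227.81716918945312, 279.2590026855469), 3.5067875385284424) 0.08448351055081449
grip 208 [ 0.4601 -0.1004  0.109 ] [ 0.4961 -0.0715  0.1208] [ 0.4828 -0.0858  0.1159]
post 378 [0.6058 0.0065 0.1009] [0.6545 0.0308 0.1938]
0.1 16 [0.6273 0.0065 0.1009] [0.6369 0.0298 0.118 ]
0.12000000000000001 25 [0.6305 0.0075 0.1208] [0.635  0.0292 0.1398]
0.14 11 [0.6293 0.0069 0.14  ] [0.6432 0.0302 0.16  ]
0.16000000000000003 162 [0.6058 0.0078 0.162 ] [0.6417 0.03   0.1799]
0.18000000000000002 164 [0.608  0.0073 0.18  ] [0.6545 0.0308 0.1938]
side lid ((520.3470458984375, -83.43899536132812), (236.19961547851562, 281.9877014160156), 3.5873947143554688) 0.08453185033952404
grip 174 [ 0.4557 -0.101   0.1065] [ 0.4942 -0.0713  0.1185] [ 0.4766 -0.0873  0.114 ]
post 447 [0.6032 0.0043 0.1003] [0.6519 0.0318 0.1932]
0.1 71 [0.6245 0.0043 0.1003] [0.6405 0.0303 0.12  ]
0.12000000000000001 72 [0.6277 0.005  0.1205] [0.6433 0.0305 0.1396]
0.14 65 [0.6256 0.0054 0.1409] [0.6462 0.0297 0.1598]
0.16000000000000003 152 [0.6032 0.0048 0.1604] [0.651  0.0301 0.18  ]
0.18000000000000002 87 [0.6063 0.0063 0.1801] [0.6519 0.0318 0.1932]
(array([-11.2875, -11.425 ,  -0.112 ]), array([-0.9309, -3.9277, -5.2784]))
```

```bash
python3 -m pendant '[[[-0.9,-0.9,0],[0,0,0]],[[-0.95,-0.95,0],[0,0,0]],[[-0.95,-0.95,0],[0,0,0]],[[-0.95,-0.95,0],[0,0,0]],[[-0.95,-0.95,0],[0,0,0]],[[-0.95,-0.95,0],[0,0,0]],[[-0.95,-0.95,0],[0,0,0]],[[-0.95,-0.95,0],[0,0,0]]]' 0.7 40
python3 -m pendant '[[[-0.95,-0.95,0],[0,0,-0.8]],[[-0.7,-0.95,0],[0,0,-0.8]],[[-0.6,-0.95,0],[0,0,-0.8]],[[-0.4,-0.9,0],[0,0,-0.8]],[[0,0,0],[0,0,-1]],[[0,0,0],[0,0,-1]],[[0,0,0],[0,-1,0]],[[0,0,0],[0,-1,0]]]'
python3 -c "
from h import *
h=np.array([.585,-.080,.077]); xr=np.array([.998,.061,0]); g=h-.101*xr+[0,0,.034]
R=tool(3.5,15); a=R[:,2]
print(g, *rel(g-a*.05,R)); print(*rel(g+a*.017,R))"
```

```text
time_s: 2.0
position: [0.3775, 0.1009, 0.1958]
tool_rot: [[-0.912, 0.409, 0.001], [0.409, 0.912, 0.0], [-0.001, 0.0, -1.0]]
ft_force: [1.4, -0.2, 0.2]
grip_width: 0.0599
gripper_force: 0.0
time_s: 3.0
position: [0.4301, -0.0747, 0.1956]
tool_rot: [[-0.984, -0.032, 0.176], [-0.032, 0.999, 0.005], [-0.177, -0.0, -0.984]]
ft_force: [0.7, -0.4, 0.2]
grip_width: 0.0598
gripper_force: 0.0
[ 0.4842 -0.0862  0.111 ] [-0.8432 -0.339   1.0739] [-0.0759 -0.9661 -0.3226]
[-0.9841 -0.3259  2.7429] [-0.0759 -0.9661 -0.3226]
```

```bash
python3 -m pendant '[[[0,0,0],[-0.08,-0.97,-0.32]],[[-0.45,-0.17,0.5],[0,0,0]],[[-0.45,-0.17,0.5],[0,0,0]],[[0,0,0],[0,0,0]]]'
python3 -c "
from h import *
h=np.array([.585,-.080,.077]); xr=np.array([.998,.061,0]); g=h-.101*xr+[0,0,.034]
R=tool(3.5,15); a=R[:,2]
print(observe()['position'],*rel(g+a*.017,R))
d=get_image('side'); cv2.imwrite('pics/a1.png',cv2.resize(d['img'][150:300,220:420],(800,600)))"
```

```text
time_s: 3.5
position: [0.4759, -0.0855, 0.1652]
tool_rot: [[-0.965, -0.061, 0.254], [-0.059, 0.998, 0.017], [-0.255, 0.002, -0.967]]
ft_force: [0.1, -0.2, -0.1]
grip_width: 0.0599
gripper_force: 0.0
[ 0.4759 -0.0855  0.1652] [ 0.1445 -0.0318  1.7874] [ 0.02   -0.0485 -0.0057]
```

View pics/a1.png

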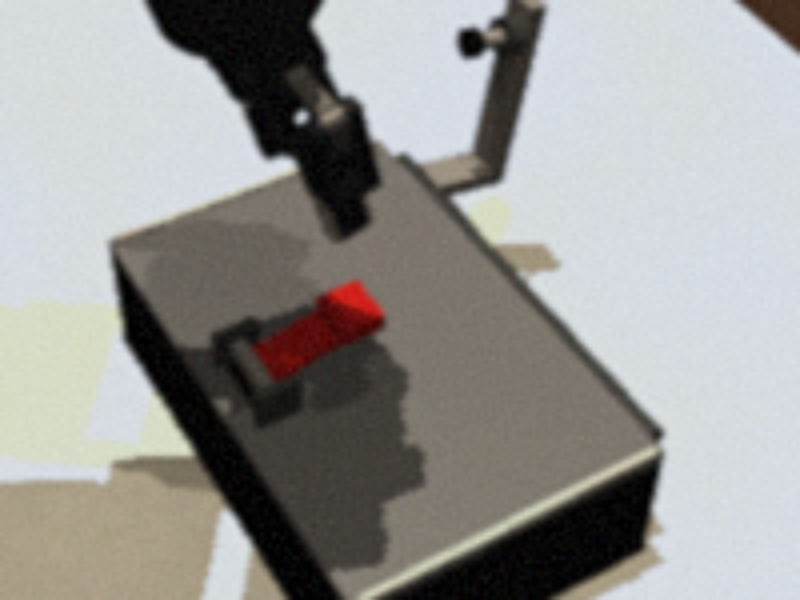

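The crop shows one fingertip at about (343,240), above and behind the red grip at (350,300). The second finger is hidden. I'll check the finger positions by depth before going down.

```bash
python3 -c "
from h import *
s=observe(); R=np.array(s['tool_rot']); p=np.array(s['position'])
for c in ('side','top'):
    P=cloud(get_image(c)); Q=(P[(P[...,2]>.135)&(abs(P[...,0]-.46)<.06)&(abs(P[...,1]+.085)<.09)]-p)@R
    for lo in (-.05,-.04,-.03,-.02,-.01,0):
        q=Q[(Q[:,2]>=lo)&(Q[:,2]<lo+.01)]
        if len(q): print(c,lo,len(q),q.min(0),q.max(0))
"
```

```text
side -0.05 27 [-0.0097 -0.0418 -0.0493] [ 0.0123  0.0376 -0.0401]
side -0.04 1 [ 0.0042 -0.0353 -0.04  ] [ 0.0042 -0.0353 -0.04  ]
top -0.05 2 [-0.0115  0.0331 -0.0488] [-0.011   0.0365 -0.0473]
```

```bash
python3 -m pendant '[[[0.05,-0.01,0.5],[0,0,0]],[[0.05,-0.01,0.5],[0,0,0]],[[0.04,-0.01,0.4],[0,0,0]],[[0,0,0.38],[0,0,0]],[[0,0,0],[0,0,0]]]'
python3 -m pendant '[[[0,0,0],[0,0,0]],[[0,0,0],[0,0,0]],[[0,0,0],[0,0,0]],[[0,0,0],[0,0,0]]]' 0 40
python3 -c "
from h import *
s=observe();R=np.array(s['tool_rot']);print(s['position'],s['position']-R[:,2]*.019)"
```

```text
time_s: 4.28
position: [0.488, -0.0856, 0.0958]
tool_rot: [[-0.965, -0.061, 0.255], [-0.058, 0.998, 0.017], [-0.256, 0.001, -0.967]]
ft_force: [0.2, -0.1, 0.4]
grip_width: 0.0599
gripper_force: 0.0
time_s: 4.78
position: [0.4886, -0.0859, 0.096]
tool_rot: [[-0.965, -0.061, 0.256], [-0.059, 0.998, 0.016], [-0.257, 0.001, -0.967]]
ft_force: [-0.3, -0.0, 0.1]
grip_width: 0.0001
gripper_force: 0.0
[ 0.4886 -0.0859  0.096 ] [ 0.4837 -0.0862  0.1144]
```

```bash
python3 -c "
from h import *
d=get_image('side'); e=get_image('top')
a=cv2.resize(d['img'][170:270,240:373],(400,300)); b=cv2.resize(e['img'][190:290,290:423],(400,300))
cv2.imwrite('pics/a2.png',cv2.resize(np.hstack([a,b]),(800,300)))
print(landmark_of('side','paddle_grip'),landmark_of('top','paddle_grip'),observe()['grip_width'])"
```

```text
[{'point': [0.482, -0.0881, 0.1091], 'conf': 0.71}, {'point': [0.5132, -0.2706, 0.0048], 'conf': 0.67}] [] 0.00014896850379770183
```

View pics/a2.png

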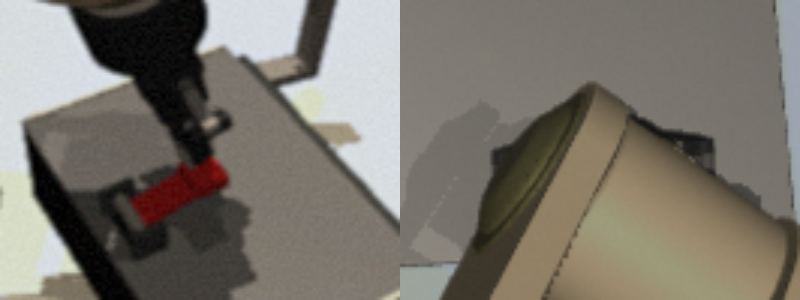

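The fingers shut without catching the block, and their tips look to be above or behind it. I'll measure where they really are.

```bash
python3 -c "
from h import *
s=observe(); R=np.array(s['tool_rot']); p=np.array(s['position']); print(p,s['q'])
for c in ('side','top'):
    d=get_image(c); P=cloud(d); K=d['camera_matrix']; cr=np.array(d['rotation']); e=np.array(d['eye'])
    def pr(w): x=K@(cr.T@(w-e)); return x[:2]/x[2]
    print(c,'tcp px',pr(p),'grip centre',pr(np.array([.4842,-.0862,.111])),'tool 54 back',pr(p-R[:,2]*.073))
    Q=(P-p)@R; bg=d['img'].max(-1)
    for lo in np.arange(-.09,.01,.01):
        m=(Q[...,2]>=lo)&(Q[...,2]<lo+.01)&(abs(Q[...,0])<.06)&(abs(Q[...,1])<.06)&(P[...,2]>.12)
        if m.any(): print(round(lo,2),m.sum(),Q[m].min(0),Q[m].max(0))
    if c=='side':
        z=d['range_z'][185:240:3,285:335:4]; print((z*1000).astype(int))
"
```

```text
[ 0.4885 -0.0859  0.0958] [ -28.4798   16.7613  103.3425   10.6149   47.7354 -128.2688]
side tcp px [309.5679 231.6833] grip centre [307.7681 227.4962] tool 54 back [301.3046 210.6938]
-0.09 30 [-0.0021 -0.033  -0.0895] [ 0.015  -0.0017 -0.0815]
-0.08 2 [ 0.0122  0.0056 -0.0789] [ 0.0147  0.009  -0.0705]
-0.07 7 [ 0.0104 -0.0063 -0.0679] [ 0.0124  0.0024 -0.0606]
-0.06 31 [-0.0084 -0.0141 -0.0596] [ 0.0123  0.0066 -0.051 ]
-0.05 31 [-0.0096 -0.0149 -0.05  ] [ 0.0123  0.0054 -0.0411]
-0.04 2 [-0.0085 -0.0066 -0.0399] [ 0.0091 -0.0051 -0.0397]
[[ 616  616  621  626  631  642 1042  910 1043 1044 1047 1046 1045]
 [ 623  624  625  629  637  670  908  907  906 1035 1037 1038 1038]
 [ 626  629  630  634  641  672  898  898  900  905  895  900  902]
 [ 633  635  636  639  646  649  889  889  888  889  896  886  892]
 [ 671  666  649  645  650  650  879  883  879  881  883  885  896]
 [ 711  664  668  645  652  654  876  875  872  874  874  881 1001]
 [ 868  671  678  649  652  656  863  867  866  868  867  868  875]
 [ 856  861  683  672  697  652  668  861  863  860  858  859  861]
 [ 851  851  689  697  715  653  655  653  852  854  854  853  851]
 [ 844  847  845  704  662  650  652  652  846  847  847  846  846]
 [ 837  837  839  714  676  649  653  838  836  840  839  839  840]
 [ 829  831  832  748  696  653  748  833  834  830  832  828  830]
 [ 824  823  821  825  739  735  741  822  826  826  826  825  826]
 [ 818  818  819  817  743  739  772  817  817  818  817  818  816]
 [ 811  810  809  810  766  768  769  767  810  812  812  811  812]
 [ 804  805  803  774  769  765  762  764  802  806  806  805  804]
 [ 797  772  770  768  765  759  766  800  796  797  797  799  800]
 [ 768  767  765  763  760  763  791  791  790  792  791  793  792]
 [ 763  764  760  759  786  786  784  786  786  785  785  785  788]]
top tcp px [350.6538 231.7633] grip centre [351.4257 233.3942] tool 54 back [354.3163 239.1009]
```

```bash
python3 -c "
from h import *
s=observe(); R=np.array(s['tool_rot']); p=np.array(s['position'])
d=get_image('side'); P=cloud(d)
for v in range(206,234,2):
    print(v,[(u,P[v,u].round(3).tolist(),((P[v,u]-p)@R).round(3).tolist()) for u in (301,305,309)])
"
```

```text
206 [(301, [0.462, -0.103, 0.195], [0.001, -0.015, -0.103]), (305, [0.454, -0.136, 0.227], [0.002, -0.048, -0.136]), (309, [0.465, -0.13, 0.217], [-0.006, -0.042, -0.124])]
208 [(301, [0.462, -0.103, 0.19], [0.002, -0.015, -0.098]), (305, [0.453, -0.138, 0.224], [0.004, -0.05, -0.134]), (309, [0.46, -0.141, 0.224], [-0.002, -0.053, -0.132])]
210 [(301, [0.464, -0.098, 0.18], [0.003, -0.011, -0.088]), (305, [0.453, -0.139, 0.221], [0.006, -0.051, -0.131]), (309, [0.459, -0.143, 0.221], [-0.0, -0.055, -0.129])]
212 [(301, [0.448, -0.133, 0.213], [0.012, -0.044, -0.124]), (305, [0.452, -0.142, 0.219], [0.007, -0.053, -0.129]), (309, [0.457, -0.146, 0.22], [0.002, -0.058, -0.129])]
214 [(301, [0.448, -0.132, 0.206], [0.013, -0.043, -0.118]), (305, [0.45, -0.146, 0.218], [0.01, -0.057, -0.129]), (309, [0.456, -0.148, 0.217], [0.004, -0.06, -0.127])]
216 [(301, [0.452, -0.125, 0.193], [0.013, -0.036, -0.104]), (305, [0.449, -0.148, 0.215], [0.011, -0.059, -0.127]), (309, [0.456, -0.149, 0.214], [0.005, -0.061, -0.124])]
218 [(301, [0.454, -0.119, 0.182], [0.013, -0.031, -0.093]), (305, [0.
[... 603 characters left out ...]
 0.002, -0.021])]
226 [(301, [0.472, -0.08, 0.115], [0.011, 0.007, -0.023]), (305, [0.479, -0.085, 0.117], [0.004, 0.002, -0.023]), (309, [0.486, -0.089, 0.117], [-0.003, -0.003, -0.022])]
228 [(301, [0.469, -0.086, 0.116], [0.014, 0.001, -0.025]), (305, [0.476, -0.089, 0.116], [0.007, -0.003, -0.023]), (309, [0.483, -0.094, 0.117], [0.0, -0.007, -0.022])]
230 [(301, [0.469, -0.086, 0.111], [0.015, 0.001, -0.019]), (305, [0.474, -0.095, 0.117], [0.009, -0.008, -0.024]), (309, [0.481, -0.099, 0.117], [0.003, -0.013, -0.023])]
232 [(301, [0.467, -0.089, 0.108], [0.018, -0.002, -0.018]), (305, [0.472, -0.099, 0.116], [0.012, -0.012, -0.024]), (309, [0.48, -0.1, 0.113], [0.005, -0.014, -0.019])]
```

The depth puts the true fingertips about 41 mm behind the reported TCP, so the fingers closed above the block. I'll open them, advance about 38 mm along the tool and grip again.

```bash
python3 -m pendant '[[[0,0,0],[0,0,0]],[[0,0,0],[0,0,0]],[[0,0,0],[0,0,0]],[[0,0,0],[0,0,0]]]' 0.7 40
python3 -m pendant '[[[0,0,0.25],[0,0,0]],[[0,0,0.25],[0,0,0]],[[0,0,0.25],[0,0,0]],[[0,0,0.2],[0,0,0]],[[0,0,0],[0,0,0]]]'
python3 -m pendant '[[[0,0,0],[0,0,0]],[[0,0,0],[0,0,0]],[[0,0,0],[0,0,0]],[[0,0,0],[0,0,0]]]' 0 40
```

```text
time_s: 5.62
position: [0.4885, -0.0859, 0.0958]
tool_rot: [[-0.965, -0.061, 0.256], [-0.058, 0.998, 0.016], [-0.256, 0.001, -0.967]]
ft_force: [0.1, -0.7, -0.2]
grip_width: 0.0595
gripper_force: 0.0
time_s: 6.25
position: [0.4981, -0.0851, 0.0584]
tool_rot: [[-0.965, -0.061, 0.255], [-0.058, 0.998, 0.017], [-0.255, 0.001, -0.967]]
ft_force: [0.3, -0.4, 0.2]
grip_width: 0.0599
gripper_force: 0.0
time_s: 6.75
position: [0.4984, -0.0852, 0.0594]
tool_rot: [[-0.965, -0.061, 0.256], [-0.059, 0.998, 0.016], [-0.257, 0.001, -0.966]]
ft_force: [-0.7, 0.4, 4.2]
grip_width: 0.0294
gripper_force: 41.5
```

Gripped, with a 29.4 mm opening. Next I'll work out the rows for rotating about the paddle pivot and then about the hinge.

```bash
cat >> h.py <<'E'
H=np.array([.585,-.080,.077]); XR=np.array([.998,.061,0]); YR=np.array([-.061,.998,0])
def rowabout(c,deg,R=None,p=None):
    s=observe(); R=np.array(s["tool_rot"]) if R is None else R; p=np.array(s["position"]) if p is None else p
    W=Rn.from_rotvec(YR*np.radians(deg)).as_matrix()
    p2=c+W@(p-c); return R.T@(p2-p)/.04, R.T@YR*deg/5, W@R, p2
E
python3 -c "
from h import *
c=H-.156*XR+[0,0,.02]
print(rowabout(c,-4))
W=Rn.from_rotvec(YR*np.radians(-34)).as_matrix(); s=observe(); R=W@np.array(s['tool_rot']); p=c+W@(s['position']-c)
print(rowabout(H,2.5,R,p))
for t in (30,60,90): print(t,rowabout(H,t,R,p)[2:])
"
```

```text
(array([-0.0909,  0.0001, -0.1031]), array([-0.0004, -0.7999, -0.0004]), array([[-0.9444, -0.0608,  0.323 ],
       [-0.0573,  0.9982,  0.0203],
       [-0.3237,  0.0007, -0.9462]]), array([ 0.5008, -0.0851,  0.0643]))
(array([-0.0842,  0.0001, -0.0312]), array([0.0002, 0.4999, 0.0003]), array([[-0.6886, -0.0611,  0.7226],
       [-0.0416,  0.9981,  0.0447],
       [-0.7239,  0.0007, -0.6899]]), array([ 0.5088, -0.0846,  0.1079]))
30 (array([[-0.9444, -0.0608,  0.323 ],
       [-0.0573,  0.9982,  0.0203],
       [-0.3237,  0.0007, -0.9462]]), array([ 0.5317, -0.0832,  0.1396]))
60 (array([[-0.9795, -0.0605, -0.1924],
       [-0.0594,  0.9982, -0.0112],
       [ 0.1927,  0.0005, -0.9813]]), array([ 0.5701, -0.0808,  0.158 ]))
90 (array([[-0.7521, -0.0603, -0.6563],
       [-0.0455,  0.9982, -0.0396],
       [ 0.6575,  0.0001, -0.7535]]), array([ 0.6125, -0.0782,  0.1546]))
```

```bash
python3 -m pendant '[[[-0.09,0,-0.1],[0,-0.8,0]],[[-0.09,0,-0.1],[0,-0.8,0]],[[-0.09,0,-0.1],[0,-0.8,0]],[[-0.09,0,-0.1],[0,-0.8,0]],[[0,0,0],[0,0,0]]]'
```

```text
time_s: 7.38
position: [0.5063, -0.0849, 0.0798]
tool_rot: [[-0.856, -0.06, 0.514], [-0.051, 0.998, 0.032], [-0.515, 0.001, -0.857]]
ft_force: [2.7, 3.3, 3.6]
grip_width: 0.0292
gripper_force: 41.4
```

```bash
python3 -m pendant '[[[-0.09,0,-0.1],[0,-0.8,0]],[[-0.09,0,-0.1],[0,-0.8,0]],[[-0.09,0,-0.1],[0,-0.8,0]],[[-0.09,0,-0.1],[0,-0.8,0]],[[-0.05,0,-0.05],[0,-0.4,0]],[[0,0,0],[0,0,0]]]'
python3 -c "
from h import *
for c in ('side','top'):
    d=get_image(c); print([(np.round(r['point'],4),r['conf']) for r in landmark_of(c,'paddle_grip')[:1]],[(np.round(r['point'],4),r['conf']) for r in landmark_of(c,'lid_edge')[:1]])"
```

```text
time_s: 8.12
position: [0.5432, -0.0802, 0.1664]
tool_rot: [[-0.718, 0.01, 0.696], [-0.017, 0.999, -0.032], [-0.696, -0.035, -0.717]]
ft_force: [16.9, -79.2, -21.2]
grip_width: 0.0286
gripper_force: 40.7
[(array([ 0.507 , -0.0852,  0.1865]), 0.71)] [(array([ 0.4275, -0.0883,  0.1568]), 0.71)]
[(array([ 0.509 , -0.0793,  0.1834]), 0.8)] [(array([ 0.5518,  0.1012, -0.0007]), 0.68)]
```

```bash
python3 -c "
from h import *
s=observe()
for k in ('time_s','q','qvel','position','ft_force','wrist_torque','joint_efforts'): print(k,np.array(s[k]))
d=get_image('side'); cv2.imwrite('pics/a3.png',cv2.resize(d['img'][80:330,180:480],(720,600)))"
```

```text
time_s 8.425
q [ -31.6463   10.0396  114.1405   53.3959   24.9385 -165.2454]
qvel [-0.0047  0.0395  0.0041 -0.1164 -0.0021 -0.087 ]
position [ 0.5433 -0.0802  0.1663]
ft_force [ 15.2064 -78.6285 -21.6338]
wrist_torque [-9.3705  0.8425 -8.4221]
joint_efforts [ 38.4846 -41.5433  -0.4595   3.7825  17.5929   0.5268]
```

View pics/a3.png

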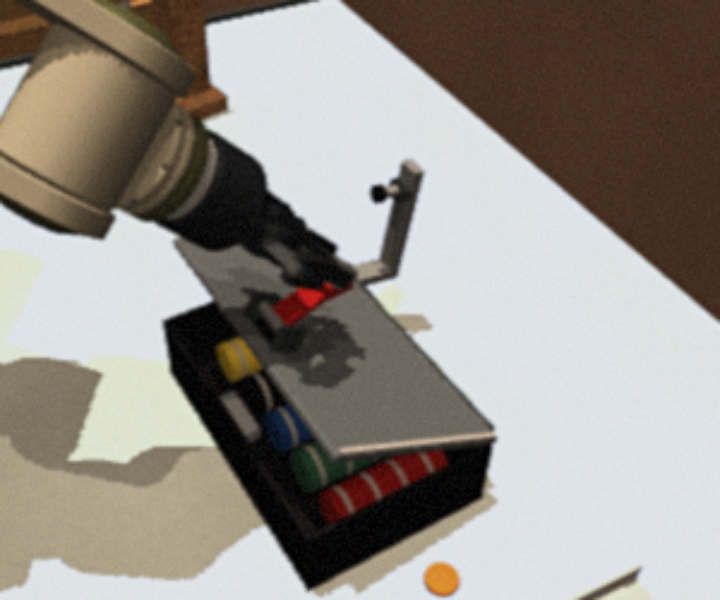

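The crop shows the cover already lifted about 27°, with the paddle fully raised at (310,300). Joint 6 ran to its limit and the wrist is strained sideways. I'll relieve that by turning the tool back about the grip.

```bash
python3 -c "
from h import *
s=observe(); R=np.array(s['tool_rot']); p=np.array(s['position']); g=p-.059*R[:,2]; print('grasp pt',g)
Rd=tool(3.5,22); pd=g+.059*Rd[:,2]
n=6; rv=Rn.from_matrix(Rd@R.T).as_rotvec(); W=Rn.from_rotvec(rv/n).as_matrix()
p2=g+W@(p-g); print(R.T@(p2-p)/.04, R.T@rv/n*180/np.pi/5)"
```

```text
grasp pt [ 0.5022 -0.0783  0.2086]
[ 0.0946  0.0163 -0.0031] [-0.1294  0.7348 -0.0779]
```

```bash
python3 -m pendant '[[[0.08,-0.05,0],[-0.13,0.7,-0.08]],[[0.08,-0.05,0],[-0.13,0.7,-0.08]],[[0,0,0],[0,0,0]]]'
python3 -c "
from h import *
s=observe(); print(s['q'],s['joint_efforts'])"
```

```text
time_s: 8.85
position: [0.5389, -0.08, 0.1618]
tool_rot: [[-0.797, -0.029, 0.604], [-0.036, 0.999, -0.0], [-0.604, -0.022, -0.797]]
ft_force: [14.2, -65.0, -15.3]
grip_width: 0.0286
gripper_force: 42.8
[ -30.9478   10.4143  109.1673   35.3584   32.4295 -148.5309] [ 31.6065 -39.7883  -4.9386   5.2953  12.954    1.0761]
```

```bash
python3 -m pendant '[[[0.05,-0.15,0],[-0.1,0.5,-0.08]],[[0.05,-0.15,0],[-0.1,0.5,-0.08]],[[0,0,0],[0,0,0]]]'
```

```text
time_s: 9.22
position: [0.5321, -0.0819, 0.1564]
tool_rot: [[-0.85, -0.062, 0.523], [-0.051, 0.998, 0.035], [-0.524, 0.003, -0.852]]
ft_force: [6.4, -16.5, -4.6]
grip_width: 0.0284
gripper_force: 41.2
```

```bash
python3 -m pendant '[[[0,-0.1,0],[0,0.3,0]],[[0,0,0],[0,0,0]]]'
python3 -c "
from h import *
s=observe(); R=np.array(s['tool_rot']); p=np.array(s['position']); print(s['q'])
for c in ('side','top'):
    d=get_image(c)
    for q in ('paddle_grip','lid_edge'):
        for r in landmark_of(c,q)[:1]: print(c,q,np.round(r['point'],4),r['conf'],(r['point']-p)@R)"
```

```text
time_s: 9.48
position: [0.5309, -0.0826, 0.1552]
tool_rot: [[-0.865, -0.065, 0.497], [-0.052, 0.998, 0.04], [-0.499, 0.009, -0.867]]
ft_force: [5.3, -2.9, -5.3]
grip_width: 0.0284
gripper_force: 40.9
[ -31.0141   11.6808  104.3815   25.8387   41.8375 -140.6412]
side paddle_grip [ 0.5048 -0.0836  0.186 ] 0.91 [ 0.0073  0.001  -0.0397]
side lid_edge [ 0.4946 -0.0857  0.0005] 0.64 [ 0.1088 -0.0022  0.1159]
top paddle_grip [ 0.5058 -0.0807  0.1809] 0.47 [ 0.0088  0.0037 -0.0346]
```

```bash
python3 -c "
from h import *
r=rowabout(H,4); print(r[0],r[1]); print(rowabout(H,40)[2:])"
```

```text
[-0.1659  0.0003 -0.0079] [0.0009 0.7999 0.0075]
(array([[-0.9829, -0.0582, -0.1745],
       [-0.0589,  0.9983, -0.0013],
       [ 0.1743,  0.009 , -0.9847]]), array([ 0.5938, -0.0787,  0.1718]))
```

```bash
python3 -m pendant '[[[-0.16,0,-0.01],[0,0.8,0]],[[-0.16,0,-0.01],[0,0.8,0]],[[-0.16,0,-0.01],[0,0.8,0]],[[-0.16,0,-0.01],[0,0.8,0]],[[0,0,0],[0,0,0]]]' 0 50
```

```text
time_s: 10.4
position: [0.5537, -0.081, 0.1661]
tool_rot: [[-0.969, -0.066, 0.238], [-0.062, 0.998, 0.025], [-0.24, 0.009, -0.971]]
ft_force: [5.5, -5.3, -5.8]
grip_width: 0.0279
gripper_force: 52.5
```

```bash
python3 -m pendant '[[[-0.16,0,-0.01],[0,0.8,0]],[[-0.16,0,-0.01],[0,0.8,0]],[[-0.16,0,-0.01],[0,0.8,0]],[[-0.16,0,-0.01],[0,0.8,0]],[[0,0,0],[0,0,0]]]'
python3 -c "
from h import *
s=observe(); R=np.array(s['tool_rot']); p=np.array(s['position']); print(s['q'])
for c in ('side','top'):
    d=get_image(c)
    if c=='side': cv2.imwrite('pics/a4.png',cv2.resize(d['img'][80:330,180:480],(720,600)))
    for q in ('paddle_grip','lid_edge'):
        for r in landmark_of(c,q)[:1]: print(c,q,np.round(r['point'],4),r['conf'],(r['point']-p)@R)"
```

```text
time_s: 11.02
position: [0.5782, -0.0794, 0.1701]
tool_rot: [[-0.997, -0.066, -0.039], [-0.066, 0.998, 0.007], [0.039, 0.01, -0.999]]
ft_force: [4.2, -4.8, -6.8]
grip_width: 0.0276
gripper_force: 52.5
[ -19.2547   27.431    69.3436   -0.359    85.492  -113.0174]
side paddle_grip [ 0.5699 -0.0806  0.2106] 0.86 [ 0.0099 -0.0002 -0.0402]
side lid_edge [ 0.4863 -0.0841  0.2227] 0.67 [ 0.094   0.0019 -0.049 ]
top paddle_grip [ 0.5736 -0.0778  0.2064] 0.46 [ 0.0059  0.0023 -0.0361]
```

View pics/a4.png

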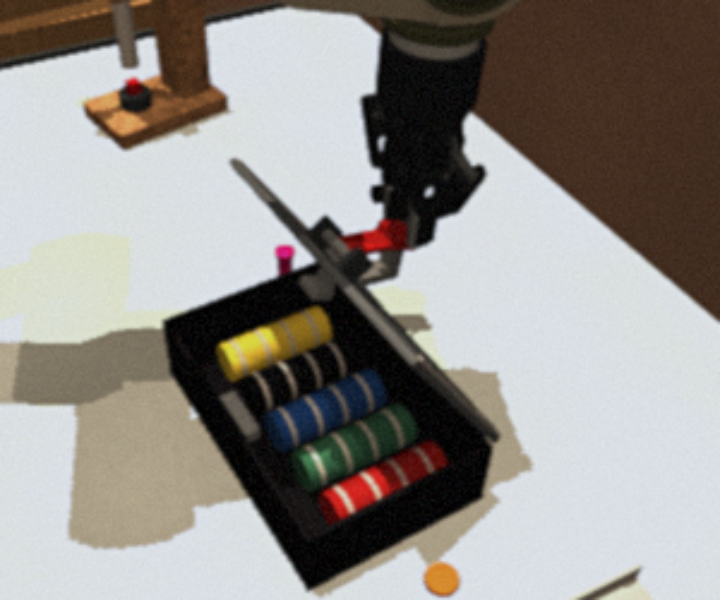

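The cover stands at about 57°, with the block still held at the fingertips around (395,235). I'll raise it a little further.

```bash
python3 -m pendant '[[[-0.16,0,-0.01],[0,0.8,0]],[[-0.16,0,-0.01],[0,0.8,0]],[[-0.16,0,-0.01],[0,0.8,0]],[[-0.16,0,-0.01],[0,0.8,0]],[[0,0,0],[0,0,0]]]'
python3 -c "
from h import *
s=observe(); print(s['q'])
for c in ('side','top'):
    d=get_image(c)
    for q in ('paddle_grip','lid_edge'):
        for r in landmark_of(c,q)[:1]: print(c,q,np.round(r['point'],4),r['conf'])"
```

```text
time_s: 11.95
position: [0.6033, -0.0779, 0.1672]
tool_rot: [[-0.947, -0.066, -0.314], [-0.066, 0.998, -0.011], [0.314, 0.01, -0.949]]
ft_force: [2.5, -5.3, -6.8]
grip_width: 0.0277
gripper_force: 52.7
[ -15.7987   39.037    50.7415   -5.7855  107.6289 -110.5712]
side paddle_grip [ 0.607  -0.0791  0.2077] 0.6
side lid_edge [ 0.5299 -0.0816  0.2456] 0.66
top lid_edge [ 0.5298 -0.0803  0.2521] 0.62
```

```bash
python3 -m pendant '[[[0,0,0],[0,0,0]],[[0,0,0],[0,0,0]],[[0,0,0],[0,0,0]]]' 0.7 40
python3 -m pendant '[[[0,0,-0.4],[0,0,0]],[[0,0,-0.6],[0,0,0]],[[0,0,-0.9],[0,0,0]],[[0,0,-0.9],[0,0,0]]]'
python3 -c "
from h import *
s=observe(); print(s['q'])
for c in ('side','top'):
    d=get_image(c)
    for q in ('paddle_grip','lid_edge'):
        for r in landmark_of(c,q)[:1]: print(c,q,np.round(r['point'],4),r['conf'])
print(*rel([.45,-.09,.29],tool(3.5,15)))"
```

```text
time_s: 12.62
position: [0.6029, -0.0764, 0.1699]
tool_rot: [[-0.948, -0.067, -0.311], [-0.067, 0.998, -0.01], [0.311, 0.011, -0.95]]
ft_force: [0.4, -0.7, 0.2]
grip_width: 0.0598
gripper_force: 0.0
time_s: 13.12
position: [0.6379, -0.0752, 0.2775]
tool_rot: [[-0.948, -0.067, -0.311], [-0.067, 0.998, -0.01], [0.311, 0.011, -0.95]]
ft_force: [0.4, 0.3, 0.2]
grip_width: 0.0595
gripper_force: 0.0
[ -14.8811   41.893    27.6124   -6.519   127.7398 -112.0149]
side paddle_grip [ 0.5856 -0.0779  0.1814] 0.81
side lid_edge [ 0.5294 -0.0838  0.2452] 0.68
top lid_edge [ 0.5288 -0.0794  0.2476] 0.57
[ 4.5805 -0.0509  1.1174] [ 0.1354 -6.657   0.0662]
```

```bash
python3 -m pendant '[[[0.9,0,-0.1],[0,0,0]],[[0.95,0.1,0.2],[0,0,0]],[[0.95,0.2,0.3],[0,0,0]],[[0.95,0.3,0.3],[0,0,0]],[[0.95,0.3,0.3],[0,-0.8,0]],[[0.3,0.2,0],[0,-1,0]],[[0,0,0],[0,-1,0]],[[0,0,0],[0,-1,0]]]' 0
python3 -m pendant '[[[0,0,0],[0,-1,0]],[[0,0,0],[0,-1,0]],[[0,0,0],[0,-1,0]],[[0,0,0],[0,-1,0]],[[0,0,0],[0,-1,0]],[[0,0,0],[0,0,0]]]'
python3 -c "
from h import *
s=observe(); R=np.array(s['tool_rot']); p=np.array(s['position']); print(s['q'])
for c in ('side','top'):
    d=get_image(c); P=cloud(d); Q=(P-p)@R
    K=d['camera_matrix']; x=K@(np.array(d['rotation']).T@(p-d['eye'])); print(c,'tcp px',x[:2]/x[2])
    for lo in np.arange(-.09,.06,.01):
        m=(Q[...,2]>=lo)&(Q[...,2]<lo+.01)&(abs(Q[...,0])<.06)&(abs(Q[...,1])<.06)
        if m.any(): print(c,round(lo,2),m.sum(),Q[m].min(0),Q[m].max(0))
    cv2.imwrite(f'pics/b_{c}.png',d['img'])
t=np.array([.48,-.035,.22]); Rd=tool(3.5,30); print(*rel(t+.04*Rd[:,2],Rd))"
```

```text
time_s: 14.42
position: [0.4318, -0.0448, 0.2996]
tool_rot: [[-0.998, -0.066, 0.016], [-0.066, 0.998, 0.012], [-0.017, 0.011, -1.0]]
ft_force: [-0.3, -0.5, 0.5]
grip_width: -0.0002
gripper_force: 0.0
time_s: 15.18
position: [0.4312, -0.0449, 0.2992]
tool_rot: [[-0.899, -0.065, 0.433], [-0.053, 0.998, 0.039], [-0.434, 0.012, -0.901]]
ft_force: [-0.1, -0.3, 0.2]
grip_width: -0.0
gripper_force: 0.0
[ -32.8011   -7.       96.4859   16.461    70.4586 -129.1343]
side tcp px [269.7261 148.0177]
side -0.09 55 [-0.011  -0.036  -0.0898] [ 0.0144  0.0048 -0.0807]
side -0.08 3 [ 0.0051 -0.0148 -0.0767] [ 0.013  -0.0064 -0.0701]
side -0.07 55 [-0.009  -0.0149 -0.0692] [ 0.0114 -0.0053 -0.0603]
side -0.06 69 [-0.0098 -0.0148 -0.06  ] [ 0.012  0.007 -0.05 ]
side -0.05 51 [-0.0096 -0.0143 -0.0498] [ 0.012  -0.0024 -0.04  ]
side -0.04 17 [-0.0101 -0.0074 -0.0399] [ 0.0112 -0.0048 -0.0363]
top tcp px [333.068  260.1626]
top -0.09 266 [-0.0154 -0.0349 -0.09  ] [ 0.007   0.0352 -0.0802]
top -0.08 87 [-0.015  -0.0278 -0.0799] [ 0.0097  0.019  -0.0705]
top -0.07 60 [-0.0128 -0.0131 -0.07  ] [-0.007   0.0134 -0.0601]
top -0.06 69 [-0.0124 -0.0136 -0.0599] [-0.0068  0.013  -0.0501]
top -0.05 59 [-0.0133 -0.0132 -0.05  ] [-0.0072  0.0124 -0.0406]
top -0.04 5 [-0.0117 -0.0017 -0.0398] [-0.0069  0.0065 -0.0386]
[-0.2898  0.1433  3.3219] [ 0.1385 -0.8513 -0.0122]
```

The true fingertips lie at tool z ≈ −37 mm from the reported TCP, consistently in both cameras. I'll move to the pre-contact pose under the cover.

```bash
python3 -m pendant '[[[0,0,0],[0.14,-0.85,0]],[[0,0.05,0.8],[0,0,0]],[[0,0.05,0.8],[0,0,0]],[[0,0,0.8],[0,0,0]],[[0,0,0.5],[0,0,0]],[[0,0,0],[0,0,0]]]'
python3 -c "
from h import *
s=observe(); R=np.array(s['tool_rot']); p=np.array(s['position']); print(s['q'],s['ft_force'])
print('tip',p-.037*R[:,2],'front corner',p-.037*R[:,2]-.011*R[:,0])
print('world +x per 40mm in tool',R.T@XR)
d=get_image('side'); print([(np.round(r['point'],4),r['conf']) for r in landmark_of('side','lid_edge')[:2]])
cv2.imwrite('pics/c1.png',cv2.resize(d['img'][80:330,180:480],(720,600)))"
```

```text
time_s: 16.02
position: [0.4907, -0.0371, 0.1984]
tool_rot: [[-0.865, -0.062, 0.497], [-0.053, 0.998, 0.033], [-0.498, 0.002, -0.867]]
ft_force: [-0.6, -0.0, -0.3]
grip_width: 0.0003
gripper_force: 0.0
[ -27.446     3.288   106.0995   20.8864   46.3765 -132.2228] [-0.5669 -0.0233 -0.2544]
tip [ 0.4723 -0.0383  0.2305] front corner [ 0.4818 -0.0378  0.236 ]
world +x per 40mm in tool [-0.8669 -0.001   0.4982]
[(array([ 0.5298, -0.0828,  0.2469]), 0.59)]
```

View pics/c1.png

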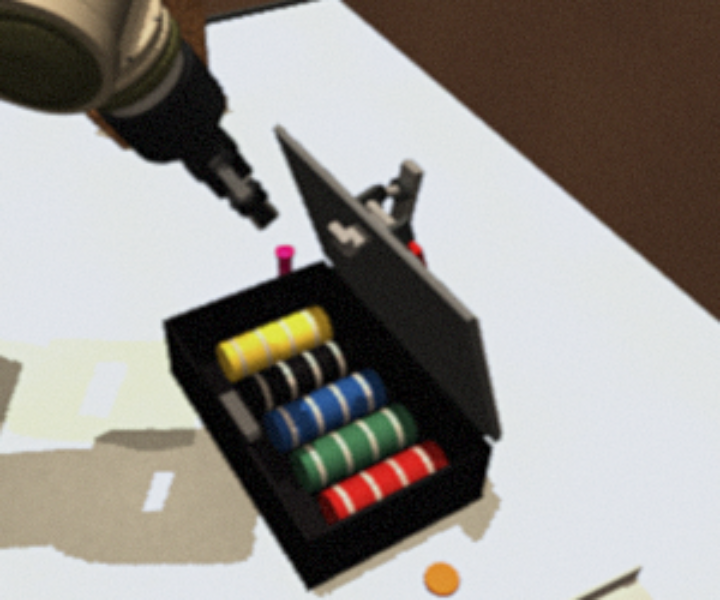

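The crop shows the cover at about 72° with the fingertip at (265,220), clear on its near side. The buffer is at (380,190) and the pawl at (350,235). I'll lower a little and push in +x.

```bash
python3 -m pendant '[[[0.25,0,0.43],[0,0,0]],[[-0.22,0,0.125],[0,0,0]],[[-0.22,0,0.125],[0,0,0]],[[-0.22,0,0.125],[0,0,0]],[[-0.22,0,0.125],[0,0,0]],[[-0.22,0,0.125],[0,0,0]],[[-0.11,0,0.063],[0,0,0]],[[-0.11,0,0.063],[0,0,0]]]'
python3 -m pendant '[[[-0.11,0,0.063],[0,0,0]],[[-0.11,0,0.063],[0,0,0]],[[-0.11,0,0.063],[0,0,0]],[[-0.11,0,0.063],[0,0,0]],[[-0.11,0,0.063],[0,0,0]],[[-0.11,0,0.063],[0,0,0]]]'
cat >> h.py <<'E'
def lidang(c):
    d=get_image(c); P=cloud(d); Q=P-H; lx=Q@XR; ly=Q@YR; lz=Q[...,2]
    r=np.hypot(lx,lz); m=(r>.06)&(r<.175)&(lz>.05)&(((ly>-.135)&(ly<-.06)))&(abs(lx)<.09)
    if m.sum()<30: return c,m.sum()
    A=np.stack([lx[m],lz[m]],1); ce=np.median(A,0)
    for _ in range(4):
        u,s,vt=np.linalg.svd(A-A.mean(0),full_matrices=False); n=vt[1]; e=(A-A.mean(0))@n; A=A[abs(e)<max(.003,2*e.std())]
    t=vt[0]*np.sign(vt[0][1]); return c,len(A),np.arctan2(t[1],-t[0]),(A.mean(0)@n)
E
python3 -c "
from h import *
s=observe(); R=np.array(s['tool_rot']); p=np.array(s['position']); print(s['q'],s['ft_force']); print('front corner',p-.037*R[:,2]-.011*R[:,0])
print(lidang('side'),lidang('top'),[(np.round(r['point'],4),r['conf']) for r in landmark_of('side','lid_edge')[:2]])"
```

```text
time_s: 17.12
position: [0.5508, -0.0338, 0.18]
tool_rot: [[-0.864, -0.061, 0.499], [-0.053, 0.998, 0.031], [-0.5, 0.0, -0.866]]
ft_force: [-5.5, -0.6, 1.8]
grip_width: 0.0002
gripper_force: 2.0
time_s: 17.88
position: [0.5819, -0.0322, 0.1806]
tool_rot: [[-0.863, -0.06, 0.501], [-0.052, 0.998, 0.03], [-0.502, 0.0, -0.865]]
ft_force: [-3.9, -0.3, 2.2]
grip_width: -0.0002
gripper_force: 1.8
[ -21.0001   13.6855   96.4743   17.6126   43.3852 -124.476 ] [-3.8795 -0.3127  2.2096]
front corner [ 0.5729 -0.0328  0.2182]
('side', 1189, np.float64(1.5062782863025588), np.float64(0.002083323222404247)) ('top', 402, np.float64(1.5075003576378947), np.float64(0.00011043967143243156)) [(array([0.549 , 0.1025, 0.0044]), 0.66), (array([ 0.5727, -0.0791,  0.252 ]), 0.63)]
```

```bash
python3 -m pendant '[[[-0.085,0,0.05],[0,0,0]],[[-0.085,0,0.05],[0,0,0]],[[-0.085,0,0.05],[0,0,0]],[[-0.085,0,0.05],[0,0,0]],[[-0.065,0,0.037],[0,0,0]],[[-0.065,0,0.037],[0,0,0]],[[0,0,0],[0,0,0]]]'
cat >> h.py <<'E'
def buf():
    # post/buffer points in rack-plane coords relative to hinge: front-most x of the buffer knob
    d=get_image('side'); Q=cloud(d)-H; lx=Q@XR; ly=Q@YR; lz=Q[...,2]
    m=(abs(ly-.095)<.02)&(lz>.075)&(lz<.13)&(lx>0)&(lx<.08)
    return m.sum(),np.percentile(lx[m],[1,5,20,50]) if m.any() else None
def st():
    s=observe(); R=np.array(s['tool_rot']); p=np.array(s['position']); print(s['time_s'],'ft',np.array(s['ft_force']),'corner',p-.037*R[:,2]-.011*R[:,0],lidang('side'),lidang('top'))
E
python3 -c "
from h import *
st()"
```

```text
time_s: 18.9
position: [0.6034, -0.0309, 0.1803]
tool_rot: [[-0.864, -0.061, 0.5], [-0.052, 0.998, 0.031], [-0.501, 0.0, -0.865]]
ft_force: [-0.6, 0.5, -0.9]
grip_width: -0.0002
gripper_force: 0.2
18.9 ft [-0.6201  0.545  -0.9161] corner [ 0.5944 -0.0314  0.2178] ('side', 1486, np.float64(1.6584103401384687), np.float64(-0.002043410992864496)) ('top', 863, np.float64(1.6554348618371282), np.float64(1.9359664500494454e-06))
```

```bash
for i in 1; do python3 -m pendant '[[[-0.043,0,0.025],[0,0,0]],[[-0.043,0,0.025],[0,0,0]],[[-0.043,0,0.025],[0,0,0]]]'|grep -E 'pos|ft_'; python3 -m pendant '[[[-0.043,0,0.025],[0,0,0]],[[-0.043,0,0.025],[0,0,0]]]'|grep -E 'pos|ft_'; done
python3 -c "
from h import *
st()
d=get_image('side'); cv2.imwrite('pics/c2.png',cv2.resize(d['img'][120:220,280:380],(600,600)))"
```

```text
position: [0.6089, -0.0305, 0.18]
ft_force: [-2.7, -0.9, -2.3]
position: [0.6131, -0.0301, 0.1802]
ft_force: [-2.8, -0.8, -1.3]
19.625 ft [-2.7959 -0.8383 -1.2537] corner [ 0.6041 -0.0307  0.2178] ('side', 1590, np.float64(1.7242621159200904), np.float64(-0.001878805140046904)) ('top', 1069, np.float64(1.724928111435194), np.float64(6.885424743242565e-05))
```

View pics/c2.png

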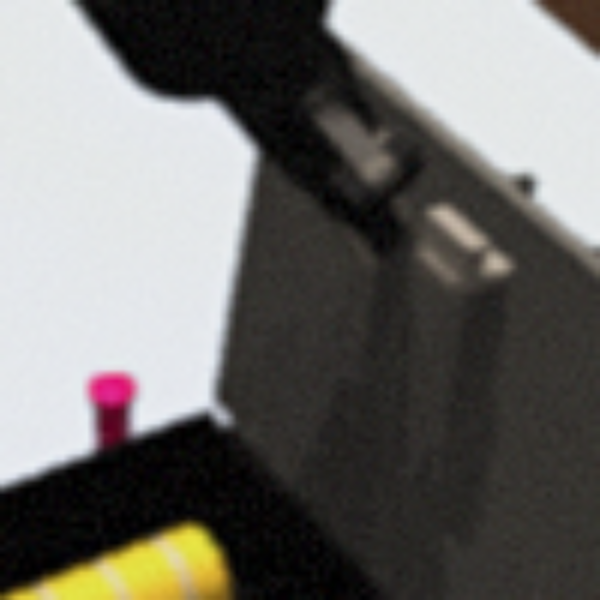

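θ is 1.724 and the buffer isn't visible behind the cover, so I'll advance in small steps and watch the force.

```bash
for i in 1 2 3 4; do python3 -m pendant '[[[-0.022,0,0.0125],[0,0,0]],[[-0.022,0,0.0125],[0,0,0]]]'|grep -E 'pos|ft_'; done
python3 -c "
from h import *
st()"
```

```text
position: [0.6151, -0.0301, 0.1804]
ft_force: [-3.2, -0.6, -1.3]
position: [0.6172, -0.03, 0.1805]
ft_force: [-2.5, -0.1, -1.9]
position: [0.6192, -0.0299, 0.1805]
ft_force: [-2.8, 0.2, -2.2]
position: [0.6212, -0.0298, 0.1805]
ft_force: [-3.1, 0.7, -1.8]
20.775 ft [-3.0511  0.6701 -1.8212] corner [ 0.6122 -0.0303  0.2181] ('side', 1666, np.float64(1.7806458182615044), np.float64(0.0019889690732526185)) ('top', 1214, np.float64(1.7768944235186523), np.float64(-0.00018690524725011143))
```

```bash
for i in 1 2 3 4; do python3 -m pendant '[[[-0.022,0,0.0125],[0,0,0]],[[-0.022,0,0.0125],[0,0,0]]]'|grep -E 'pos|ft_'; done
python3 -c "
from h import *
st()"
```

```text
position: [0.6231, -0.0297, 0.1804]
ft_force: [-3.5, -0.4, -1.9]
position: [0.6251, -0.0295, 0.1804]
ft_force: [-4.2, -1.8, -2.2]
position: [0.627, -0.0293, 0.1803]
ft_force: [-6.1, -0.5, -3.2]
position: [0.6288, -0.0292, 0.1801]
ft_force: [-6.9, -1.1, -3.2]
21.875 ft [-6.8899 -1.1337 -3.2375] corner [ 0.6198 -0.0298  0.2176] ('side', 1743, np.float64(1.8322746093051543), np.float64(-0.0019104243177161763)) ('top', 1344, np.float64(1.830552989576393), np.float64(2.8902822345725775e-05))
```

Contact came at θ ≈ 1.79–1.80 and the force is rising. Another 3 mm at the tip should press the buffer about 6 mm.

```bash
for i in 1 2; do python3 -m pendant '[[[-0.022,0,0.0125],[0,0,0]],[[-0.018,0,0.01],[0,0,0]]]'|grep -E 'pos|ft_'; done
python3 -m pendant '[[[0,0,0],[0,0,0]],[[0,0,0],[0,0,0]]]'|grep -E 'pos|ft_'
python3 -c "
from h import *
st()"
python3 -m pendant '[[[0.03,0,-0.017],[0,0,0]],[[0.05,0,-0.03],[0,0,0]],[[0.1,0,-0.06],[0,0,0]],[[0.2,0,-0.12],[0,0,0]],[[0,0,0],[0,0,0]]]'
python3 -c "
from h import *
st(); print(buf())"
```

```text
position: [0.6304, -0.029, 0.1799]
ft_force: [-7.3, -0.6, -3.7]
position: [0.6321, -0.0289, 0.1798]
ft_force: [-9.2, -1.6, -3.4]
position: [0.6322, -0.0289, 0.1799]
ft_force: [-7.2, -1.4, -3.3]
22.725 ft [-7.1799 -1.385  -3.3077] corner [ 0.6232 -0.0294  0.2174] ('side', 1757, np.float64(1.854305212051489), np.float64(0.0018038302427169103)) ('top', 1397, np.float64(1.852504940189538), np.float64(1.1304736469072686e-05))
time_s: 23.45
position: [0.6147, -0.0302, 0.1811]
tool_rot: [[-0.864, -0.06, 0.501], [-0.052, 0.998, 0.03], [-0.502, 0.0, -0.865]]
ft_force: [0.1, 0.0, 0.3]
grip_width: -0.0
gripper_force: 0.0
23.45 ft [0.0876 0.0297 0.2597] corner [ 0.6057 -0.0307  0.2187] ('side', 1768, np.float64(1.8549911528999514), np.float64(-0.0019003146635262326)) ('top', 1403, np.float64(1.8524452971415295), np.float64(-4.7700417490321235e-06))
(np.int64(142), array([0.0187, 0.0199, 0.0215, 0.024 ]))
```

```bash
python3 -m pendant '[[[0.4,0,-0.3],[0,0,0]],[[0.6,0,-0.5],[0,0,0]],[[0.6,0,-0.6],[0,0,0]],[[0.6,0,-0.8],[0,0,0]],[[0.3,0,-0.9],[0,0,0]],[[0,0,-0.8],[0,0,0]],[[0,0,0],[0,0,0]]]'
python3 -c "
from h import *
st(); print(observe()['q'])
d=get_image('side'); e=get_image('top')
for c in ('side','top'):
    for q in ('paddle_grip','lid_edge','marker','scoop','lammer0_center','lammer1_center'): print(c,q,[(np.round(r['point'],3).tolist(),round(r['conf'],2)) for r in landmark_of(c,q)[:1]])
a=cv2.resize(d['img'][100:320,200:500],(545,400)); b=cv2.resize(e['img'][100:300,230:480],(500,400))
cv2.imwrite('pics/d1.png',cv2.resize(np.hstack([a,b]),(800,306)))"
```

```text
time_s: 24.48
position: [0.4511, -0.0407, 0.2678]
tool_rot: [[-0.862, -0.06, 0.504], [-0.053, 0.998, 0.028], [-0.505, -0.003, -0.863]]
ft_force: [0.4, -0.5, -0.7]
grip_width: 0.0002
gripper_force: 0.0
24.475 ft [ 0.4311 -0.5255 -0.6735] corner [ 0.4419 -0.0411  0.3053] ('side', 1768, np.float64(1.8547366219977286), np.float64(0.0018711953365437887)) ('top', 1417, np.float64(1.8527044703371638), np.float64(1.2276785069326128e-05))
[ -31.5864   -5.3889  102.5169   19.6259   59.0328 -131.6437]
side paddle_grip [([0.632, -0.078, 0.246], 0.74)]
side lid_edge [([0.587, -0.079, 0.074], 0.31)]
side marker [([0.548, 0.104, 0.005], 0.53)]
side scoop [([0.529, -0.373, 0.003], 0.79)]
side lammer0_center [([0.514, -0.271, 0.005], 0.52)]
side lammer1_center []
top paddle_grip []
top lid_edge [([0.632, -0.072, 0.252], 0.58)]
top marker [([0.555, 0.1, -0.001], 0.62)]
top scoop [([0.526, -0.374, 0.001], 0.79)]
top lammer0_center [([0.518, -0.268, 0.004], 0.41)]
top lammer1_center [([0.47, 0.088, 0.006], 0.65)]
```

View pics/d1.png

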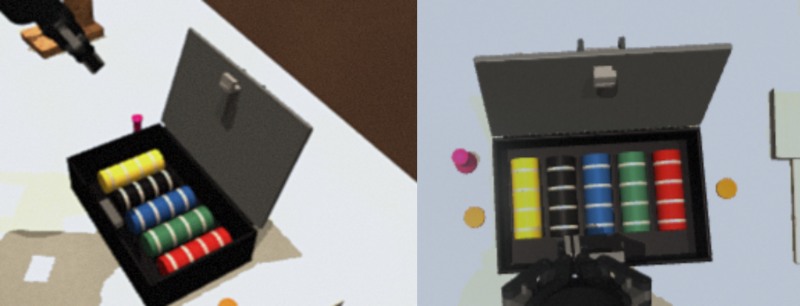

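The cover stands at 1.854 rad against the buffer and didn't spring back when released. The lammers, marker and scoop are where they were, and the arm is clear. I'm handing the job in.

```bash
python3 -c "
from h import *
print(close_job())"
```

```text
the job is handed in; nothing more can be done
None
```

The job is handed in: the cover stands open at about 1.85 rad against the buffer, pressed in an estimated 5–6 mm (not directly seen), and the paddle was seen down after release; nothing touches the cover and the lammers, marker and scoop are unmoved. During the lift, joint 6 ran to its range limit, putting a brief sideways load of about 80 N on the wrist, and the cover rose to about 27° in that same jerk, so I can't confirm the pawl was drawn before the cover was pulled.

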